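# Load a shaft blank into the run-out fixture

### The job

Get the shaft blank ready for its run-out check without picking it up or pinching anything, only pushing gently with the fingers: roll it by its side along the two rails until it drops into both V-blocks, then push its free end so that it slides along the V-blocks until the other end touches the end stop. Last, tip the hold-down arm over so that its roller rests on the shaft, and leave the loose parts beside the fixture where they are.

Things in the scene. Friction and masses are not known exactly. Their poses are not given: they have to be found in the camera images.
- fixture: Run-out fixture, bolted down: grey base plate 12 mm thick, x from -177 to +51, y from -125 to +125 mm. Origin on the bench surface below the middle of the V-seat. Its x points from the rails over the V-blocks to the hold-down arm's hinge, its y along the V-groove away from the end stop, z up.
- rails_near_end (a point): Between the near ends of the two steel rails, at the height of their tops (46 mm above the bench). The rails run from here 147 mm along the fixture's x up to the V-blocks; they are 18 mm wide, centred at y = -55 and +55 mm of the fixture, 92 mm clear between. On each, 7 mm from this end, stands a pin 6 mm high and 6 mm thick.
- v_seat (a point): Where the axis of the seated shaft passes midway between the V-blocks: x = 0, y = 0, z = 53 mm of the fixture. The two V-blocks are centred at y = -55 and +55 mm (40 mm long in y, x from -21 to +21 mm), tops flush with the rails; their groove lies along y, 29 mm wide at the top, 13 mm deep. The shaft drops 8 mm from the rails into it.
- end_stop (a point): Face of the stop screw (14 mm across) on the fixture's steel end stop block, at x = 0, y = -104.5, z = 53 mm of the fixture; it faces the shaft's -y end. The +y end of the V-groove is open.
- shaft: Turned, lightly oiled aluminium shaft blank, about 0.4 kg, loose, lying across the two rails: 30 mm in diameter over 184 mm, plus a 20 mm journal 13 mm long at each end, 210 mm overall. Origin at its centre, on its axis; its y axis lies along the shaft, roughly along the fixture's y. On the rails its axis is 61 mm above the bench. Against the stop its centre is at y = 0 of the fixture.
- holddown (a joint): Angle of the hinged hold-down arm (0.12 kg, 89 mm long, at y = 0 of the fixture; white roller of 16 mm 36 mm from the hinge, 26 mm wide cheeks to 50 mm, then an 8 mm rod with a ball knob), rad. At the start 1.66 to 1.92: stands, leaning a little back; 1.57: upright; 0: level, roller on the seated shaft; below 0: no shaft under it. Stiff near upright; below about 0.9 it sinks by its own weight.
- holddown_hinge (a point): Middle of the hold-down arm's hinge axis, which runs along the fixture's y, at x = 36, z = 76 mm of the fixture, in a steel clevis 46 mm wide in y, up to 82 mm high, x from 25 to 47 mm.
- holddown_knob (a point): Centre of the black ball knob (22 mm) at the free end of the hold-down arm, 78 mm from its hinge.
- bronze_bush: Bystander: flanged bronze bush, 34 mm across, 29 mm high, standing on the bench left of the fixture; origin at the centre of its underside.
- loupe: Bystander: small black loupe, 33 mm across, 32 mm high, standing on the bench right of the fixture; origin at the centre of its underside.
- gauge_bar_7: Bystander: steel gauge block 18 x 48 x 26 mm lying on the bench right of the fixture; origin at the centre of its underside.

How it is judged:
By the outcome, as a careful person would: the job done as asked, in the order asked, and still so for the second after the job is handed in, with the robot touching nothing.
It also fails if it takes over 54 s, if anything falls off the work surface, if the arm or the gripper's body presses on something with over 40 N, if the wrist force passes 120 N, or if a joint passes its speed limit or range.

### The arm

A 6-joint arm with a two-finger parallel gripper is mounted at the origin on a cart in front of the work surface, level with it; the furniture and walls round the work are solid. World frame = base frame: x ahead of the robot, y to its left, z up, the work surface at z = 0. Lengths are in m, angles in rad, forces in N, time in s.
With the tool pointing down it reaches from about 0.4 to 0.825 m from the base axis. Payload 7 kg.
Tool frame: the origin (TCP) lies between the finger pads; the fingertips stand 17 mm ahead of it and the grasp point (between the pads) lies 2 mm behind it; x points along the fingers, z is the direction in which the jaws open and shut, and the axes are right-handed (so a half turn about x gives the same grasp; the last joint's range is limited). The gripper opens to 88 mm and grips with 3 to 60 N. Pads are 19 mm wide; open, the fingers measure 130 mm over their backs; the gripper's body (78 mm by 193 mm) begins 47 mm behind the grasp point.
Start: joints at [1.419, 0.359, 0.012, 0, -1.224, -0.288], TCP at [0.287, 0.611, 0.244] pointing down, gripper open.
Joint ranges: [-3.07, 3.07], [-1.43, 2.12], [-1.02, 1.25], [-3.03, 1.67], [-3.05, -0], [-3.03, 3.03]. Speed limits (rad/s): [2.39, 2.39, 3.01, 3.14, 3.14, 3.14].

### API

Orientations are given as [roll, pitch, yaw] about the fixed x, y, z axes, in that order (R = Rz(yaw) Ry(pitch) Rx(roll)).
In Python, from station import * gives the robot as it stands.
- The arm moves only by the tool step_arm, never from a script. Its argument "deltas" is a list of rows, each a list of 5 numbers: the shift along the tool's x, y, z in cm, then the turn about the tool's x in degrees, then the closure, from 0 (fully open) to 1 (shut). In form: [[dx, dy, dz, roll, fingers], ...]. A call has exactly 10 rows; each row is the pose to reach, as a shift and turn from the pose commanded when the call began, along the tool's axes at that moment; what a row does not reach only later rows make up. A row lasts 1/12 s, in which the tool goes at most 41.7 mm and 7.16 degrees, less where a joint would pass 70% of its speed; a pose out of reach is approached as far as the arm can. A call with a gripper value outside its range is refused whole. The fingers move at their own pace and stop on an object; "squeeze" is the grip in N (left out, the last holds). Time passes only in rows, so rows that repeat a pose let the fingers close, or fill a call up. It gives the time, the measured TCP pose, the force and the opening at its end, in the units of the state.
- get_state(): the state, without advancing time (a new reading comes with each control period).
- grab_frame(name): name is "scene" or "top" or "wrist"; returns a dict with "pixels" (384x512x3 uint8, red, green, blue), "range_z" (384x512 float32, m along the optical axis (not along the pixel's ray), 0 where there is no reading), "fx", "fy", "cx", "cy" (pixels), "view" (4x4, takes a point from world to camera coordinates); the wrist camera has in their place "hand_eye" (4x4, takes a point from camera to tool coordinates, whose origin is the TCP and whose axes are the tool frame's). Camera axes: x right, y down, z forward; pixel columns grow to the right and rows downward; lengths in m; the calibration is good to about 2 mm. A picture is of the moment at which its call begins: read the wrist's pose just before it.
- job_done(): hands the job in, once; it reports no verdict.
Trained networks look in the newest picture that a camera, given by its name, has taken for a name from the list of things; names that differ only in an ending like _2 or _b are one class to them, and where a whole thing is asked for, a point or a joint stands for the part that bears it (a point fixed in the world has none). Each returns a list of dicts, best first, with "conf" (0 to 1); they miss things now and then, are a little off and sometimes report something else, mostly with a low value. They report only what shows in the picture. A call takes as long as a camera call.
- boxes_of(thing, camera): "extent" ([left, top, right, bottom] in pixels, round what is visible of it).
- masks_of(thing, camera): "mask" (384x512 bool, what is visible of it) and "extent" ([left, top, right, bottom] in pixels, round what is visible of it).
The state is a dict: "t": time; "q": joint angles; "qd": joint speeds; "joint_efforts": joint torques, N m; "eef_pos": TCP position; "ee_rot": TCP orientation; "force": force on the tool from outside, world axes, zero at the start; "moment": the same for the moment, N m; "width": finger opening in m.
Only numpy, scipy, OpenCV 4.12 (cv2) and the standard library are available. Lean on these libraries where they do the work, as an engineer would, in place of code of your own. Each camera call takes 0.05 s, during which the arm holds its last target.

## Working session

There is one attempt and no reset: what is moved stays moved. The work goes in short steps, Python scripts to look and compute and a tool call to move; the robot and the scene stay as the last step left them, time stands still between calls to the robot, and variables do not carry over. Pictures are saved under pics/ and viewed, and the job is handed in when it is done.

Besides the shell and the picture viewer there is one more tool, called as name(argument=value, ...) on one line, values as JSON. step_arm: Moves the arm, as the interface text tells. Its arguments: {"type":"object","properties":{"deltas":{"type":"array"},"squeeze":{"type":"number"}},"required":["deltas"]}

```bash
ls; mkdir -p pics
cat > h.py <<'E'
from station import *
import numpy as np, cv2
from scipy.spatial.transform import Rotation as R
def save(f,n): cv2.imwrite('pics/'+n+'.png',cv2.cvtColor(f['pixels'],cv2.COLOR_RGB2BGR))
def toW(f,uv,z=None):
    u,v=uv; z=f['range_z'][int(v),int(u)] if z is None else z
    p=np.array([(u-f['cx'])/f['fx']*z,(v-f['cy'])/f['fy']*z,z,1])
    return (np.linalg.inv(f['view'])@p)[:3]
def cloud(f):
    z=f['range_z'];v,u=np.mgrid[:z.shape[0],:z.shape[1]]
    P=np.stack([(u-f['cx'])/f['fx']*z,(v-f['cy'])/f['fy']*z,z,np.ones_like(z)],-1)
    return (P@np.linalg.inv(f['view']).T)[...,:3]
def proj(f,p):
    c=f['view']@np.append(p,1); return f['fx']*c[0]/c[2]+f['cx'],f['fy']*c[1]/c[2]+f['cy']
E
python3 - <<'E'
from h import *
print(get_state())
for n in ['scene','top']:
    f=grab_frame(n);save(f,n+'0');print(n,f['fx'],f['view'].tolist())
    C=cloud(f)
    for t in ['fixture','shaft','holddown','holddown_knob','bronze_bush','loupe','gauge_bar_7']:
        for m in masks_of(t,n)[:2]:
            k=m['mask']&(f['range_z']>0)
            print(t,round(m['conf'],2),m['extent'],np.median(C[k],0).round(4) if k.any() else None, k.sum())
E
```

```text
pics
{'t': 0.0, 'q': array([ 1.41913460e+00,  3.59353907e-01,  1.10640439e-02, -3.53957337e-04,
       -1.22411760e+00, -2.88095740e-01]), 'qd': array([ 0.00018945, -0.00276246,  0.00093269, -0.00284684, -0.00044909,
        0.00055112]), 'joint_efforts': array([ 1.22465586e-03, -5.82714951e+01,  2.93045801e+01,  6.99667364e+00,
        6.97305237e-03, -1.60160885e-04]), 'eef_pos': array([0.28718727, 0.61034125, 0.24264557]), 'ee_rot': array([ 0.08445732,  1.56915118, -1.926217  ]), 'force': array([ 0.08381152,  0.02155494, -0.01192281]), 'moment': array([ 0.01530184,  0.00463379, -0.0018033 ]), 'width': 0.08736811804438015}
scene 436.910093609836 [[0.7688412868131675, -0.6394211856859103, 0.004860348495435103, -0.4234692518668952], [-0.4397409708759056, -0.5342331272778701, -0.7219576471317574, 0.31621371612913834], [0.46423157392037495, 0.5529335520792094, -0.6919201780266853, 0.6764971102838468], [0.0, 0.0, 0.0, 1.0]]
fixture 0.7 [187.7, 160.2, 340.8, 306.3] [ 0.5083 -0.059   0.0123] 10201
shaft 0.74 [228.4, 177.2, 284.3, 250.1] [ 0.5143 -0.0241  0.0719] 1182
holddown 0.61 [297.5,
[... 916 characters left out ...]
6.3, 253.5] [ 0.5312 -0.0288  0.0124] 7163
fixture 0.47 [175.9, 197.2, 191.0, 213.3] [0.5231 0.1857 0.0279] 129
shaft 0.84 [214.4, 190.6, 296.6, 215.6] [ 0.5222 -0.0058  0.072 ] 981
shaft 0.43 [208.2, 140.2, 316.6, 255.6] [ 0.53   -0.0291  0.0123] 7415
holddown 0.45 [267.0, 138.5, 277.9, 158.2] [ 0.6406 -0.0484  0.1273] 156
holddown_knob 0.72 [267.7, 143.5, 281.2, 161.7] [ 0.6409 -0.0482  0.1246] 187
holddown_knob 0.7 [207.9, 139.8, 316.2, 256.2] [ 0.5308 -0.0294  0.0124] 7296
bronze_bush 0.59 [175.6, 199.6, 188.5, 212.5] [0.5248 0.1868 0.0274] 115
loupe 0.41 [327.7, 186.3, 342.8, 201.8] [ 0.5535 -0.2129  0.0235] 141
gauge_bar_7 0.46 [313.2, 228.4, 332.5, 233.5] [ 0.4491 -0.1809  0.025 ] 147
```

Run:
```python
import cv2
a=cv2.imread('pics/scene0.png')[130:350,150:380];b=cv2.imread('pics/top0.png')[120:270,160:360]
cv2.imwrite('pics/s1.png',cv2.resize(a,None,fx=2.6,fy=2.6,interpolation=2));cv2.imwrite('pics/t1.png',cv2.resize(b,None,fx=4,fy=4,interpolation=2))
```

```text
(no output)
```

View pics/s1.png

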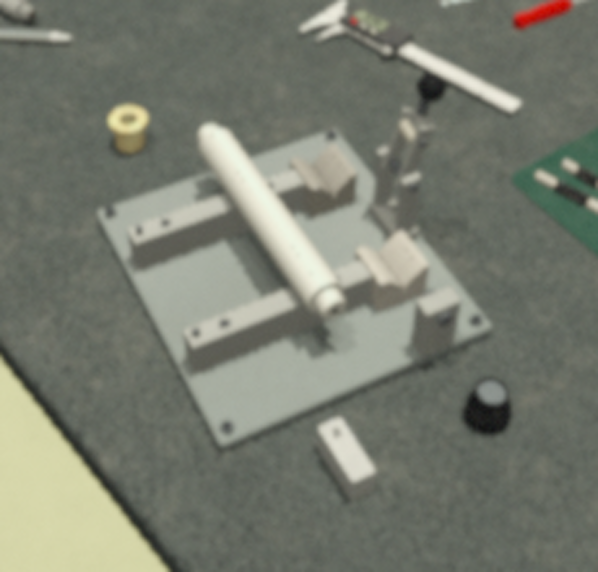

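View pics/t1.png

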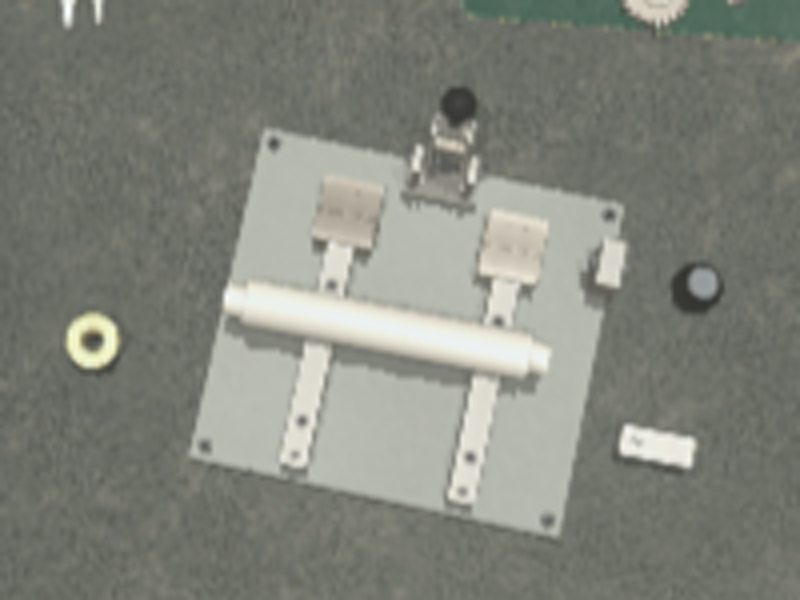

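The scene view shows the shaft lying across mid-rail, the V-blocks beyond it, the hold-down standing, and the bystanders clear of the fixture. In the top view the fixture is yawed about -12°. Next I'll measure the poses.

```bash
cat >> h.py <<'E'
def fixture_fit():
    out=[]
    for n in ['top','scene']:
        f=grab_frame(n);C=cloud(f)
        m=max(masks_of('fixture',n),key=lambda m:m['mask'].sum())['mask']
        out.append((f,C,m))
    return out
E
python3 - <<'E'
from h import *
from scipy.optimize import minimize
for n in ['top','scene']:
    f=grab_frame(n);C=cloud(f)
    m=masks_of('fixture',n)[0]['mask']; m=cv2.dilate(m.astype(np.uint8),np.ones((9,9)))>0
    ok=m&(f['range_z']>0)&(abs(C[...,2]-0.0122)<0.004)
    p=C[ok][:,:2].astype(np.float32)
    (c,s,a)=cv2.minAreaRect(p); print(n,'rect',c,s,a,np.median(C[ok][:,2]))
    # rail tops / vblocks: z~0.046
    # robust box fit: colour edges maybe; fit by maximizing overlap in ray-plane coordinates
    for nm in ['shaft']:
        k=masks_of(nm,n)[0]['mask']&(f['range_z']>0)
        k=k&(C[...,2]>0.06)
        P=C[k]; c0=P.mean(0);U=np.linalg.svd(P-c0)[2][0]; t=(P-c0)@U
        print(nm,c0.round(4),U.round(3),t.min(),t.max(),P[:,2].max(), 'mid',(c0+U*(t.min()+t.max())/2).round(4), np.degrees(np.arctan2(-U[0]*np.sign(U[1]),abs(U[1]))))
    q=C[m&(f['range_z']>0)&(abs(C[...,2]-0.046)<0.003)]
    print('railtop n',len(q))
    np.save('pics/rt_'+n+'.npy',q)
E
```

```text
top rect (0.5293571352958679, -0.0225151926279068) (0.2496415227651596, 0.22795777022838593) 77.27037811279297 0.011584851278551134
shaft [ 0.607  -0.0609  0.0989] [-0.494 -0.762 -0.418] -0.06878712217795022 0.11477940661041543 0.16537002690976066 mid [ 0.5956 -0.0784  0.0893] -32.94997347840813
railtop n 678Traceback (most recent call last):
  File "<stdin>", line 5, in <module>
IndexError: list index out of range
```

Run:
```python
from h import *
f=grab_frame('top');C=cloud(f);Z=f['range_z']
x,y,z=C[...,0],C[...,1],C[...,2]
reg=(Z>0)&(x>.35)&(x<.72)&(abs(y+.02)<.2)
ok=reg&(abs(z-.0122)<.004)
# keep biggest component
n,l,s,_=cv2.connectedComponentsWithStats(ok.astype(np.uint8)); 
def run(pl):
    c,s,a=cv2.minAreaRect(C[pl][:,:2].astype(np.float32));return c,s,a
k=l==1+np.argmax(s[1:,4]); print(run(k)); k2=k&(cv2.erode(reg.astype(np.uint8),np.ones((1,1)))>0)
c,s,a=run(k); yaw=np.radians(a-90)
def F(c,yaw):
    ex=np.array([np.cos(yaw),np.sin(yaw)]);ey=np.array([-ex[1],ex[0]])
    o=np.array(c)+.063*ex; return o,ex,ey
o,ex,ey=F(c,yaw);print('origin',o,'yaw',a-90)
q=C[reg]; X=(q[:,:2]-o)@ex;Y=(q[:,:2]-o)@ey;H=q[:,2]
def st(n,m): print(n,m.sum(),'x',X[m].min().round(4),X[m].max().round(4),'y',Y[m].min().round(4),Y[m].max().round(4),'med',np.median(X[m]).round(4),np.median(Y[m]).round(4),'z',np.median(H[m]).round(4),H[m].max().round(4))
r=abs(H-.046)<.004
st('railL',r&(X<-.1)&(Y>0.03)&(Y<.08)); st('railR',r&(X<-.1)&(Y<-.03)&(Y>-.08))
st('stop',(Y<-.09)&(X>-.03)&(X<.03)&(H>.03))
st('vL',r&(X>-.03)&(Y>0));st('vR',r&(X>-.03)&(Y<-.03)&(Y>-.08))
sh=(H>.064)&(X<-.02)&(X>-.16);st('shaft',sh)
P=np.c_[X,Y,H][sh];c0=P.mean(0);U=np.linalg.svd(P-c0,full_matrices=False)[2][0];print(c0,U,np.degrees(np.arctan2(U[0],U[1])))
sh=(H>.055)&(X<-.02)&(X>-.16);t=(np.c_[X,Y,H][sh]-c0)@U;print('ends',t.min(),t.max())
top=sh&(H>.072);st('ridge',top)
st('knob',(X>.0)&(H>.13));st('arm',(X>.0)&(abs(Y)<.03)&(H>.09))
# bystander fixture coords
for nm,w in dict(bush=[.5248,.1868],loupe=[.5535,-.2129],bar=[.4491,-.1809]).items(): d=np.array(w)-o;print(nm,d@ex,d@ey)
f=grab_frame('scene');
C=cloud(f);ok=(f['range_z']>0);q=C[ok];X=(q[:,:2]-o)@ex;Y=(q[:,:2]-o)@ey;H=q[:,2]
print('scene');st('knob',(X>.0)&(X<.12)&(abs(Y)<.03)&(H>.13));st('arm',(X>.0)&(X<.12)&(abs(Y)<.03)&(H>.09))
for h in np.arange(.085,.17,.01):
    m=(X>0)&(X<.12)&(abs(Y)<.04)&(abs(H-h)<.005)
    if m.any(): st(f'{h:.3f}',m)
sh=(H>.072)&(X<-.02)&(X>-.16)&(abs(Y)<.15);st('shaft',sh)
sh=(H>.05)&(X<-.02)&(X>-.16)&(abs(Y)<.15);st('shaft',sh)
m=(H>.008)&(H<.016)&(X<.06)&(X>-.19)&(abs(Y)<.14);st('plate',m)
```

```text
((0.5294031500816345, -0.022412210702896118), (0.24965110421180725, 0.22772568464279175), 77.24879455566406)
origin [ 0.59084942 -0.03631744] yaw -12.751205444335938
railL 159 x -0.1682 -0.1009 y 0.046 0.0634 med -0.1355 0.0546 z 0.0456 0.0499
railR 173 x -0.1689 -0.1002 y -0.0641 -0.0461 med -0.1353 -0.0545 z 0.0454 0.0498
stop 119 x -0.0157 0.0149 y -0.1878 -0.1045 med -0.0011 -0.1172 z 0.061 0.069
vL 125 x -0.0291 0.0286 y 0.0174 0.0745 med -0.0121 0.0554 z 0.0453 0.0499
vR 124 x -0.0294 0.021 y -0.0749 -0.0352 med -0.0127 -0.054 z 0.0453 0.05
shaft 856 x -0.0883 -0.0565 y -0.0899 0.1189 med -0.0733 0.0131 z 0.0723 0.083
[-0.07307411  0.01367857  0.0722049 ] [-0.02418254  0.99970665 -0.00134688] -1.3856937340402968
ends -0.10400066806584274 0.10511921294323678
ridge 467 x -0.086 -0.0592 y -0.0899 0.1173 med -0.0723 0.0127 z 0.0745 0.083
knob 71 x 0.0447 0.0677 y -0.0099 0.0104 med 0.0556 0.0002 z 0.1575 0.164
arm 167 x 0.0333 0.0677 y -0.0148 0.0135 med 0.0495 -0.0002 z 0.1271 0.164
bush -0.11366651705128342 0.20303655372311424
loupe 0.0025466409625757177 -0.1804713104784505
bar -
[... 424 characters left out ...]
094
0.115 70 x 0.0362 0.053 y -0.0161 0.0107 med 0.0406 -0.0072 z 0.1149 0.12
0.125 71 x 0.0404 0.0557 y -0.0159 0.0109 med 0.0447 -0.0058 z 0.124 0.1299
0.135 19 x 0.047 0.0534 y -0.0058 0.0019 med 0.0496 -0.0034 z 0.135 0.1397
0.145 18 x 0.0466 0.0597 y -0.0132 0.0037 med 0.0517 -0.0077 z 0.1474 0.1498
0.155 78 x 0.0453 0.0656 y -0.0131 0.0071 med 0.0535 -0.0062 z 0.1561 0.1599
0.165 11 x 0.0513 0.0611 y -0.0061 0.0002 med 0.0553 -0.0021 z 0.1615 0.163
shaft 581 x -0.0877 -0.0623 y -0.0799 0.1117 med -0.0746 0.0029 z 0.0739 0.0776
shaft 1264 x -0.0911 -0.0575 y -0.0929 0.1171 med -0.0784 -0.0064 z 0.0715 0.0776
plate 6008 x -0.1788 0.0493 y -0.1274 0.1245 med -0.0956 -0.0234 z 0.0111 0.016
```

```bash
cat >> h.py <<'E'
O=np.array([.5908,-.0363]);YAW=np.radians(-12.75)
RF=R.from_euler('z',YAW).as_matrix()
def fix(p): # world->fixture
    return RF.T@(np.asarray(p)-[*O,0])
def wor(p): return RF@np.asarray(p)+[*O,0]
def report():
    s=get_state();M=R.from_euler('xyz',s['ee_rot']).as_matrix()
    print('t',round(s['t'],2),'TCPfix mm',(fix(s['eef_pos'])*1e3).round(1),'tip z',round(s['eef_pos'][2]*1e3-17,1),'F fix',(RF.T@s['force']).round(2),'w',round(s['width'],4),'q6',s['q'][5].round(2))
    return s,M
def plan(p,zdir=None):
    s,M=report()
    d=M.T@(wor(np.array(p)/1e3)-s['eef_pos'])*100
    print('delta cm',d.round(2),'tool axes in fixture x,y,z:',(RF.T@M).round(3).T.tolist())
    if zdir is not None:
        zw=M.T@RF@np.array(zdir,float); a=np.degrees(np.arctan2(-zw[1],zw[2]))
        print('roll',a.round(2),'or',((a+360)%360-180).round(2))
E
python3 -c "
from h import *
plan([-113,3,130],[0,1,0])"
```

```text
t 1.15 TCPfix mm [-438.7  564.1  243.6] tip z 226.6 F fix [-0.96  0.54  0.3 ] w 0.0875 q6 -0.29
delta cm [11.36 43.9  47.78] tool axes in fixture x,y,z: [[0.0, 0.0, -1.0], [0.976, -0.216, -0.0], [-0.216, -0.976, -0.0]]
roll 167.55 or -12.45
```

step_arm(deltas=[[1,4.4,4.8,-2,0.5],[2,8.8,9.6,-4,0.5],[3,13.2,14.3,-6,0.5],[4,17.6,19.1,-8,0.5],[4,22,23.9,-10,0.5],[4,26.4,28.7,-12.4,0.5],[4,30.8,33.4,-12.4,0.5],[4,35.1,38.2,-12.4,0.5],[4,39.5,43,-12.4,0.5],[4,43.9,47.8,-12.4,0.5]])

```text
t: 1.98
eef_pos: [0.4114, 0.2134, 0.2078]
ee_rot: [2.568, 1.57, 0.775]
force: [1.6, 0.6, 0.3]
width: 0.044
```

```bash
python3 -c "
from h import *
plan([-113,3,67],[0,-1,0])"
```

```text
t 1.98 TCPfix mm [-230.   204.   207.8] tip z 190.8 F fix [1.46 0.91 0.26] w 0.044 q6 0.44
delta cm [14.07 11.7  20.11] tool axes in fixture x,y,z: [[0.001, 0.001, -1.0], [1.0, -0.0, 0.001], [-0.0, -1.0, -0.001]]
roll -0.01 or 179.99
```

step_arm(deltas=[[0,2.3,4,0,0.5],[0,4.6,8,0,0.5],[0,7,12,0,0.5],[0,9.4,16,0,0.5],[2,11.7,20.1,0,0.5],[4,11.7,20.1,0,0.5],[6,11.7,20.1,0,0.5],[8,11.7,20.1,0,0.5],[9,11.7,20.1,0,0.5],[9,11.7,20.1,0,0.5]])

```text
t: 2.82
eef_pos: [0.4794, -0.0075, 0.1153]
ee_rot: [-1.056, 1.567, -2.852]
force: [-0.3, 0.7, -0.8]
width: 0.0443
```

Run:
```python
from h import *
plan([-113,3,67],[0,-1,0])
f=grab_frame('scene');save(f,'s2')
f=grab_frame('wrist');save(f,'w2')
```

```text
t 2.82 TCPfix mm [-115.     3.5  115.3] tip z 98.3 F fix [-0.44  0.58 -0.78] w 0.0443 q6 0.95
delta cm [4.83 0.22 0.04] tool axes in fixture x,y,z: [[-0.004, -0.002, -1.0], [1.0, -0.002, -0.004], [-0.002, -1.0, 0.002]]
roll -0.12 or 179.88
```

View pics/s2.png

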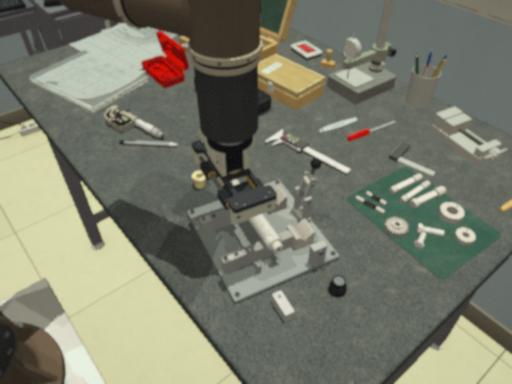

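View pics/w2.png

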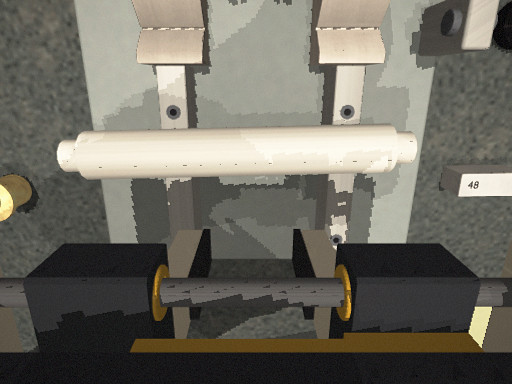

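The wrist view shows the open jaws behind the shaft, between the rails. The shaft spans columns 57–415 at rows 130–175 and nothing lies beneath the fingers. I'll descend, then roll.

step_arm(deltas=[[1.2,0,0,0,0.5],[2.4,0,0,0,0.5],[3.6,0,0,0,0.5],[4.8,0,0,0,0.5],[4.8,0,0,0,0.5],[4.8,0.3,0,0,0.5],[4.8,0.6,0,0,0.5],[4.8,0.9,0,0,0.5],[4.8,1.2,0,0,0.5],[4.8,1.4,0,0,0.5]])

```text
t: 3.75
eef_pos: [0.4955, -0.0096, 0.0701]
ee_rot: [2.101, 1.569, 0.307]
force: [0.5, -0.2, 0.6]
width: 0.0437
```

```bash
python3 -c "
from h import *
plan([-45,3,67],[0,-1,0])"
```

```text
t 3.75 TCPfix mm [-98.9   5.   70.1] tip z 53.1 F fix [ 0.48 -0.08  0.61] w 0.0437 q6 0.97
delta cm [0.31 5.39 0.19] tool axes in fixture x,y,z: [[0.001, 0.001, -1.0], [1.0, -0.001, 0.001], [-0.001, -1.0, -0.001]]
roll -0.05 or 179.95
```

step_arm(deltas=[[0.2,0.3,0.1,0,0.5],[0.3,0.6,0.2,0,0.5],[0.3,0.9,0.2,0,0.5],[0.3,1.2,0.2,0,0.5],[0.3,1.5,0.2,0,0.5],[0.3,1.8,0.2,0,0.5],[0.3,2.1,0.2,0,0.5],[0.3,2.4,0.2,0,0.5],[0.3,2.7,0.2,0,0.5],[0.3,3.0,0.2,0,0.5]])

```text
t: 4.58
eef_pos: [0.5237, -0.0184, 0.0665]
ee_rot: [2.061, 1.571, 0.266]
force: [-0.5, 0.2, 0.2]
width: 0.0438
```

Run:
```python
from h import *
plan([-45,3,67],[0,-1,0])
f=grab_frame('wrist');save(f,'w3')
f=grab_frame('scene');save(f,'s3')
```

```text
t 4.58 TCPfix mm [-69.4   2.7  66.5] tip z 49.5 F fix [-0.49  0.11  0.19] w 0.0438 q6 1.01
delta cm [-0.05  2.44 -0.03] tool axes in fixture x,y,z: [[0.0, 0.0, -1.0], [1.0, -0.001, 0.0], [-0.001, -1.0, -0.0]]
roll -0.05 or 179.95
```

View pics/w3.png

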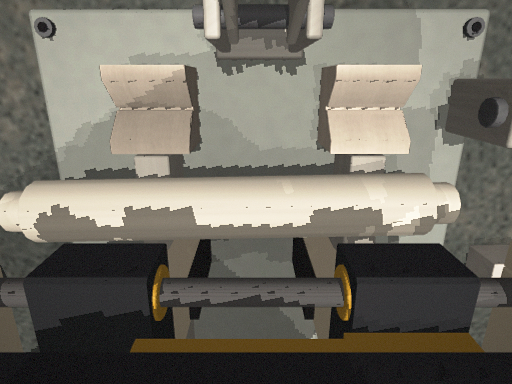

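The shaft is rolling ahead of the fingers, close to square, with the V-blocks just beyond it at rows 65–155.

step_arm(deltas=[[0,0.3,0,0,0.5],[0,0.6,0,0,0.5],[0,0.9,0,0,0.5],[0,1.2,0,0,0.5],[0,1.5,0,0,0.5],[0,1.7,0,0,0.5],[0,1.9,0,0,0.5],[0,2.1,0,0,0.5],[0,2.3,0,0,0.5],[0,2.5,0,0,0.5]])

```text
t: 5.52
eef_pos: [0.5479, -0.0239, 0.0664]
ee_rot: [-1.125, 1.571, -2.919]
force: [-0.7, 0.5, -0.5]
width: 0.0437
```

Run:
```python
from h import *
plan([-30,3,67],[0,-1,0])
f=grab_frame('wrist');save(f,'w4')
```

```text
t 5.52 TCPfix mm [-44.6   2.6  66.4] tip z 49.4 F fix [-0.78  0.33 -0.53] w 0.0437 q6 1.03
delta cm [-0.06  1.46 -0.04] tool axes in fixture x,y,z: [[-0.0, -0.0, -1.0], [1.0, -0.001, -0.0], [-0.001, -1.0, 0.0]]
roll -0.05 or 179.95
```

View pics/w4.png

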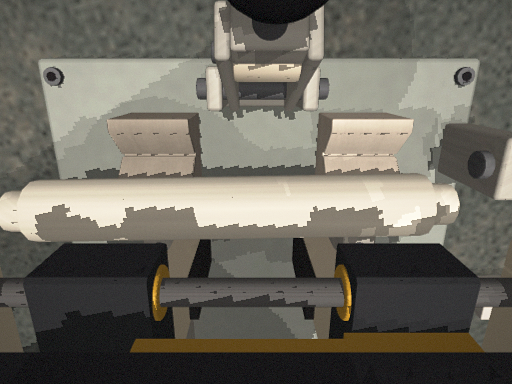

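step_arm(deltas=[[0,0.15,0,0,0.5],[0,0.3,0,0,0.5],[0,0.45,0,0,0.5],[0,0.6,0,0,0.5],[0,0.75,0,0,0.5],[0,0.9,0,0,0.5],[0,1.0,0,0,0.5],[0,1.1,0,0,0.5],[0,1.2,0,0,0.5],[0,1.2,0,0,0.5]])

```text
t: 6.4
eef_pos: [0.5596, -0.0265, 0.0665]
ee_rot: [1.555, 1.571, -0.239]
force: [0.7, -0.3, -0.1]
width: 0.0441
```

Run:
```python
from h import *
plan([-30,3,67],[0,-1,0])
f=grab_frame('wrist');save(f,'w5')
```

```text
t 6.4 TCPfix mm [-32.5   2.6  66.5] tip z 49.5 F fix [ 0.74 -0.11 -0.11] w 0.0441 q6 1.05
delta cm [-0.05  0.25 -0.04] tool axes in fixture x,y,z: [[0.0, -0.0, -1.0], [1.0, -0.001, 0.0], [-0.001, -1.0, 0.0]]
roll -0.05 or 179.95
```

View pics/w5.png

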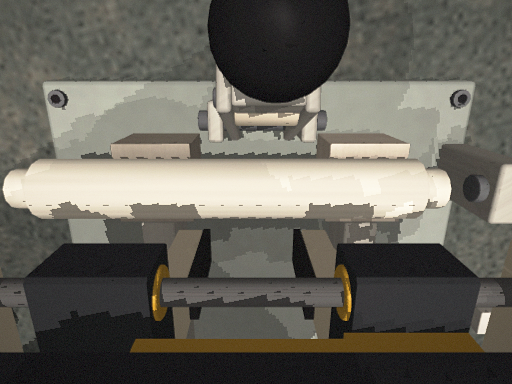

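The shaft now lies down in both V-blocks, about 14 mm short of the stop screw at column 475. I'll back off, rise and turn.

step_arm(deltas=[[0,-0.5,0,0,0.5],[-2,-1,0,0,0.6],[-5,-1,0,0,0.7],[-8,-1,0,0,0.8],[-10,-1,-3,-7,1],[-12,0,-6,-14,1],[-12,1,-9,-21,1],[-12,2,-12,-28,1],[-12,3,-15,-35,1],[-12,3,-16,-42,1]])

```text
t: 7.28
eef_pos: [0.6258, 0.126, 0.1862]
ee_rot: [1.346, 1.57, 0.293]
force: [0.2, -1.0, 0.1]
width: 0.0003
```

```bash
cat > meas.py <<'E'
from h import *
def meas(n):
    f=grab_frame(n);C=cloud(f);q=C[f['range_z']>0];P=(q-[*O,0])@RF
    X,Y,H=P.T
    m=(abs(X)<.025)&(H>.05)&(H<.075)&(Y>-.098)&(Y<.135)
    print(n,'shaft pts',m.sum())
    r=m&(H>.062)&(abs(X)<.02)
    if r.sum()>20: 
        a=np.polyfit(Y[r],X[r],1);print('x=%.4f slope %.3f topz95 %.4f'%(np.median(X[r]),a[0],np.percentile(H[r],95)))
        for y in np.arange(-.09,.1,.03):
            k=r&(abs(Y-y)<.015)
            if k.any(): print(y.round(2),'x',X[k].mean().round(4),'ztop',np.percentile(H[k],95).round(4))
    m&=abs(X)<.012
    print('y range',Y[m].min(),Y[m].max())
    j=m&(Y>.08);print('yhi 98%',np.percentile(Y[j],98) if j.any() else None)
    return f,P
E
python3 - <<'E'
from meas import *
plan([0,150,150],[-1,0,0])
for n in ['top','scene']:
    f,P=meas(n);save(f,n+'6')
E
```

```text
t 7.28 TCPfix mm [ -1.7 166.1 186.2] tip z 169.2 F fix [ 0.42 -0.9   0.12] w 0.0003 q6 1.58
delta cm [ 3.62 -0.96  1.3 ] tool axes in fixture x,y,z: [[0.001, 0.001, -1.0], [0.739, 0.674, 0.001], [0.674, -0.739, 0.0]]
roll 132.39 or -47.61
top shaft pts 888
x=-0.0005 slope 0.003 topz95 0.0700
-0.09 x 0.0005 ztop 0.0693
-0.06 x -0.0008 ztop 0.0703
-0.03 x -0.0007 ztop 0.0699
0.0 x -0.0003 ztop 0.0695
0.03 x -0.0 ztop 0.0689
0.06 x -0.0006 ztop 0.0697
0.09 x -0.0002 ztop 0.0707
y range -0.08892024402001657 0.12014904755212522
yhi 98% 0.11860908674718516
scene shaft pts 1136
x=-0.0039 slope 0.001 topz95 0.0680
-0.09 x -0.0025 ztop 0.068
-0.06 x -0.0038 ztop 0.068
-0.03 x -0.0031 ztop 0.0676
0.0 x -0.003 ztop 0.0683
0.03 x -0.003 ztop 0.068
0.06 x -0.0035 ztop 0.0678
0.09 x -0.0033 ztop 0.068
y range -0.0925033210871835 0.11933422350484839
yhi 98% 0.11793493505287325
```

View pics/scene6.png

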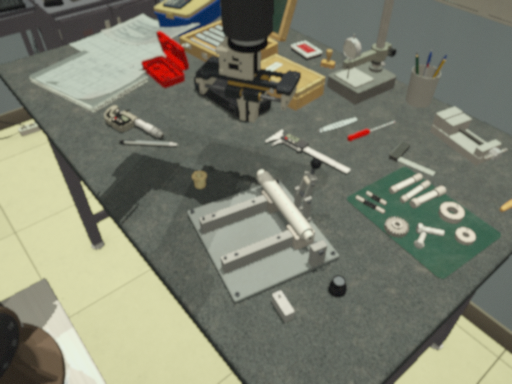

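step_arm(deltas=[[0,-0.2,0.2,-7,1],[0,-0.4,0.5,-14,1],[0,-0.6,0.8,-21,1],[0,-0.8,1.1,-28,1],[2,-1,1.3,-35,1],[4,-1,1.3,-42,1],[6,-1,1.3,-47.6,1],[8,-1,1.3,-47.6,1],[10,-1,1.3,-47.6,1],[11,-1,1.3,-47.6,1]])

```text
t: 8.22
eef_pos: [0.6198, 0.1053, 0.0742]
ee_rot: [-2.598, 1.567, -2.832]
force: [-0.3, -0.2, -0.5]
width: 0.0004
```

Run:
```python
from meas import *
plan([0,130,63.5],[1,0,0])
f=grab_frame('wrist');save(f,'w7')
```

```text
t 8.22 TCPfix mm [ -3.  144.6  74.2] tip z 57.2 F fix [-0.27 -0.27 -0.54] w 0.0004 q6 2.43
delta cm [ 1.07 -1.45  0.32] tool axes in fixture x,y,z: [[-0.003, -0.002, -1.0], [0.012, 1.0, -0.002], [1.0, -0.012, -0.003]]
roll -0.67 or 179.33
```

View pics/w7.png

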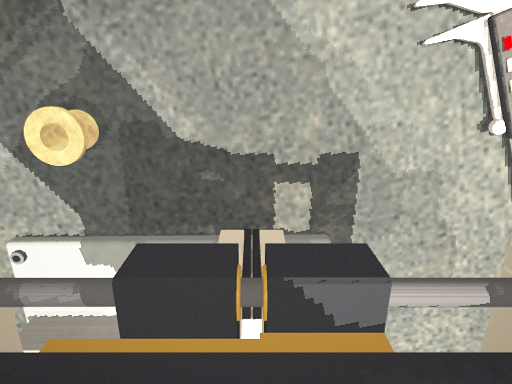

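The wrist camera now faces away from the shaft: the bush is at about (60,135), clear of the tool, and the white end of the shaft shows between the fingers at about (252,328). I'll descend to axis height and close in.

step_arm(deltas=[[0.4,0,0.1,0,1],[0.8,0,0.2,-0.7,1],[1.1,0,0.3,-0.7,1],[1.1,0,0.3,-0.7,1],[1.1,-0.2,0.3,-0.7,1],[1.1,-0.4,0.3,-0.7,1],[1.1,-0.6,0.3,-0.7,1],[1.1,-0.8,0.3,-0.7,1],[1.1,-1.0,0.3,-0.7,1],[1.1,-1.2,0.3,-0.7,1]])

```text
t: 9.1
eef_pos: [0.6219, 0.094, 0.0656]
ee_rot: [0.625, 1.571, 0.407]
force: [-0.1, -0.4, 1.0]
width: 0.0005
```

Run:
```python
from meas import *
plan([0,115,63.5],[1,0,0])
f=grab_frame('top');save(f,'t8')
a=cv2.imread('pics/t8.png')[120:270,160:360];cv2.imwrite('pics/t8c.png',cv2.resize(a,None,fx=4,fy=4))
```

```text
t 9.1 TCPfix mm [  1.6 134.   65.6] tip z 48.6 F fix [-0.03 -0.43  0.99] w 0.0005 q6 2.46
delta cm [ 0.21 -1.9  -0.16] tool axes in fixture x,y,z: [[0.0, 0.0, -1.0], [-0.004, 1.0, 0.0], [1.0, 0.004, 0.0]]
roll 0.25 or -179.75
```

View pics/t8c.png

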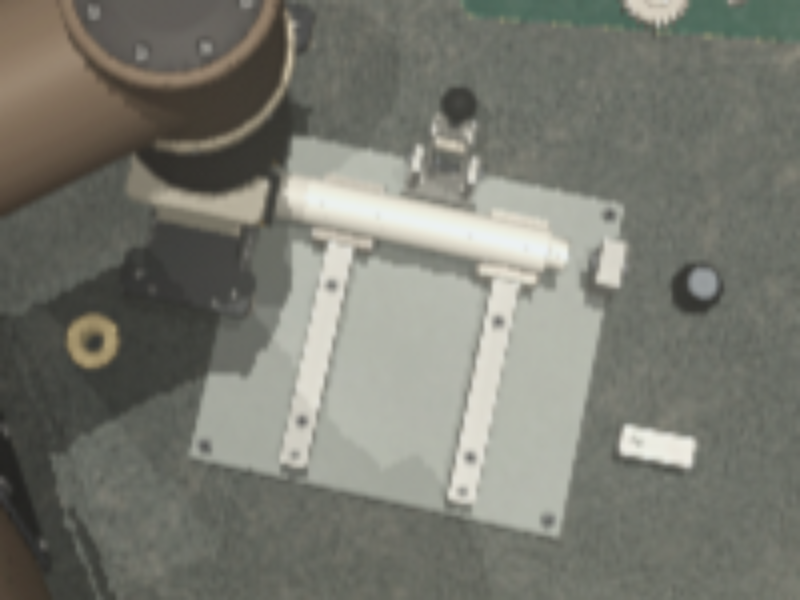

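step_arm(deltas=[[0.1,-0.2,0,0,1],[0.2,-0.4,-0.1,0,1],[0.2,-0.55,-0.1,0,1],[0.2,-0.7,-0.1,0,1],[0.2,-0.85,-0.1,0,1],[0.2,-1.0,-0.1,0,1],[0.2,-1.1,-0.1,0,1],[0.2,-1.2,-0.1,0,1],[0.2,-1.3,-0.1,0,1],[0.2,-1.4,-0.1,0,1]])

```text
t: 9.98
eef_pos: [0.6179, 0.0807, 0.0634]
ee_rot: [0.544, 1.571, 0.326]
force: [0.7, 2.2, -0.4]
width: 0.0005
```

Run:
```python
from meas import *
plan([0,115,63.5],[1,0,0])
f,P=meas('top')
```

```text
t 9.98 TCPfix mm [  0.6 120.1  63.4] tip z 46.4 F fix [ 0.24  2.31 -0.43] w 0.0005 q6 2.48
delta cm [-0.01 -0.51 -0.07] tool axes in fixture x,y,z: [[0.0, 0.0, -1.0], [-0.004, 1.0, 0.0], [1.0, 0.004, 0.0]]
roll 0.25 or -179.75
top shaft pts 799
x=-0.0010 slope 0.000 topz95 0.0704
-0.09 x -0.0002 ztop 0.0703
-0.06 x -0.0008 ztop 0.0695
-0.03 x -0.0007 ztop 0.0701
0.0 x -0.0011 ztop 0.0715
0.03 x -0.001 ztop 0.0699
0.06 x -0.0008 ztop 0.07
0.09 x 0.0002 ztop 0.07
y range -0.09781006865952173 0.08758932140744702
yhi 98% 0.08674313536047137
```

Sliding at about 2 N. I'll creep on until the stop is felt.

step_arm(deltas=[[0,-0.05,0,0,1],[0,-0.1,0,0,1],[0,-0.15,0,0,1],[0,-0.2,0,0,1],[0,-0.25,0,0,1],[0,-0.3,0,0,1],[0,-0.35,0,0,1],[0,-0.4,0,0,1],[0,-0.45,0,0,1],[0,-0.45,0,0,1]])

```text
t: 10.87
eef_pos: [0.6169, 0.0763, 0.0635]
ee_rot: [-1.548, 1.571, -1.766]
force: [-0.0, 1.6, -1.2]
width: 0.0006
```

Run:
```python
from meas import *
plan([0,115,63.5],[1,0,0])
```

```text
t 10.87 TCPfix mm [  0.6 115.6  63.5] tip z 46.5 F fix [-0.36  1.56 -1.22] w 0.0006 q6 2.49
delta cm [-0.   -0.06 -0.06] tool axes in fixture x,y,z: [[0.0, -0.0, -1.0], [-0.004, 1.0, -0.0], [1.0, 0.004, 0.0]]
roll 0.25 or -179.75
```

step_arm(deltas=[[0,-0.02,0,0,1],[0,-0.04,0,0,1],[0,-0.06,0,0,1],[0,-0.08,0,0,1],[0,-0.1,0,0,1],[0,-0.12,0,0,1],[0,-0.14,0,0,1],[0,-0.16,0,0,1],[0,-0.16,0,0,1],[0,-0.16,0,0,1]])

```text
t: 11.7
eef_pos: [0.6169, 0.0757, 0.0635]
ee_rot: [1.128, 1.569, 0.91]
force: [-0.3, 6.5, -0.1]
width: 0.0002
```

Run:
```python
from meas import *
plan([0,115,63.5],[1,0,0])
```

```text
t 11.7 TCPfix mm [  0.7 115.   63.5] tip z 46.5 F fix [-1.74  6.22 -0.07] w 0.0002 q6 2.49
delta cm [ 0.   -0.   -0.07] tool axes in fixture x,y,z: [[0.001, 0.001, -1.0], [-0.005, 1.0, 0.001], [1.0, 0.005, 0.001]]
roll 0.26 or -179.74
```

step_arm(deltas=[[0,-0.02,0,0,1],[0,-0.04,0,0,1],[0,-0.06,0,0,1],[0,-0.08,0,0,1],[0,-0.1,0,0,1],[0,-0.1,0,0,1],[0,-0.1,0,0,1],[0,-0.1,0,0,1],[0,-0.1,0,0,1],[0,-0.1,0,0,1]])

```text
t: 12.53
eef_pos: [0.617, 0.0756, 0.0636]
ee_rot: [1.121, 1.568, 0.903]
force: [-0.1, 10.1, -1.7]
width: 0.0007
```

Run:
```python
from meas import *
plan([0,115,63.5],[1,0,0])
```

```text
t 12.53 TCPfix mm [  0.8 114.9  63.6] tip z 46.6 F fix [-2.33  9.86 -1.73] w 0.0007 q6 2.49
delta cm [ 0.01  0.01 -0.08] tool axes in fixture x,y,z: [[0.001, 0.002, -1.0], [-0.005, 1.0, 0.002], [1.0, 0.005, 0.001]]
roll 0.27 or -179.73
```

The stop is firm: the force rose to 10 N over only 0.1 mm of travel. I'll retreat, rise and go round behind the knob.

step_arm(deltas=[[0,0.6,0,0,1],[0,1.8,0,0,1],[-1,2.8,0,0,1],[-4,2.8,0,7,1],[-7,2.8,0,14,1],[-10,2.8,0,21,1],[-13,2.8,1,28,1],[-15,1,3,35,1],[-15,-1,5,42,1],[-15,-3,7,49,1]])

```text
t: 13.37
eef_pos: [0.6796, 0.0297, 0.2168]
ee_rot: [1.225, 1.567, 0.148]
force: [-0.3, 0.6, -0.9]
width: 0.0003
```

Run:
```python
from meas import *
plan([102,0,163],[0,-1,0])
f,P=meas('scene')
f,P=meas('top')
```

```text
t 13.37 TCPfix mm [ 72.1  84.  216.8] tip z 199.8 F fix [-0.37  0.49 -0.88] w 0.0003 q6 1.73
delta cm [ 5.38 -3.27  8.29] tool axes in fixture x,y,z: [[0.004, 0.001, -1.0], [0.755, 0.656, 0.004], [0.656, -0.755, 0.001]]
roll 41.0 or -139.0
scene shaft pts 1115
x=-0.0038 slope -0.001 topz95 0.0682
-0.09 x -0.0028 ztop 0.0679
-0.06 x -0.0034 ztop 0.0682
-0.03 x -0.0031 ztop 0.0682
0.0 x -0.0031 ztop 0.0688
0.03 x -0.0035 ztop 0.0683
0.06 x -0.0036 ztop 0.0679
0.09 x -0.0027 ztop 0.0677
y range -0.097873203165397 0.10651492969743329
yhi 98% 0.1036324347466541
top shaft pts 862
x=-0.0006 slope 0.000 topz95 0.0706
-0.09 x -0.0007 ztop 0.0719
-0.06 x -0.0005 ztop 0.0715
-0.03 x -0.0003 ztop 0.0694
0.0 x -0.0004 ztop 0.0693
0.03 x -0.0003 ztop 0.0708
0.06 x -0.0009 ztop 0.0699
0.09 x 0.0 ztop 0.0683
y range -0.09793308147410132 0.10512438420598263
yhi 98% 0.10503132824707828
```

step_arm(deltas=[[0,-1,1,7,1],[0,-2,3,14,1],[0,-3.3,5,21,1],[0,-3.3,7,28,1],[0,-3.3,8.3,35,1],[1,-3.3,8.3,41,1],[2,-3.3,8.3,41,1],[3,-3.3,8.3,41,1],[4,-3.3,8.3,41,1],[4,-3.3,8.3,41,1]])

```text
t: 14.3
eef_pos: [0.6873, -0.0585, 0.1705]
ee_rot: [-1.32, 1.566, -3.106]
force: [-1.3, -0.7, -1.0]
width: -0.0001
```

Run:
```python
from meas import *
plan([78,0,163],[0,-1,0])
f=grab_frame('scene');save(f,'s9')
a=cv2.imread('pics/s9.png')[60:310,150:400];cv2.imwrite('pics/s9c.png',cv2.resize(a,None,fx=2.4,fy=2.4))
C=cloud(f);q=C[f['range_z']>0];P=(q-[*O,0])@RF
m=(P[:,0]>.0)&(P[:,0]<.07)&(abs(P[:,1])<.02)&(P[:,2]>.145)&(P[:,2]<.17);print(P[m].min(0),P[m].max(0))
```

```text
t 14.3 TCPfix mm [ 99.   -0.4 170.5] tip z 153.5 F fix [-1.08 -0.94 -0.98] w -0.0001 q6 1.16
delta cm [ 0.76 -2.1  -0.06] tool axes in fixture x,y,z: [[-0.004, -0.001, -1.0], [1.0, 0.008, -0.004], [0.008, -1.0, 0.001]]
roll 0.43 or -179.57
[ 0.04633808 -0.01279764  0.14537337] [0.06614124 0.00687495 0.16183656]
```

View pics/s9c.png

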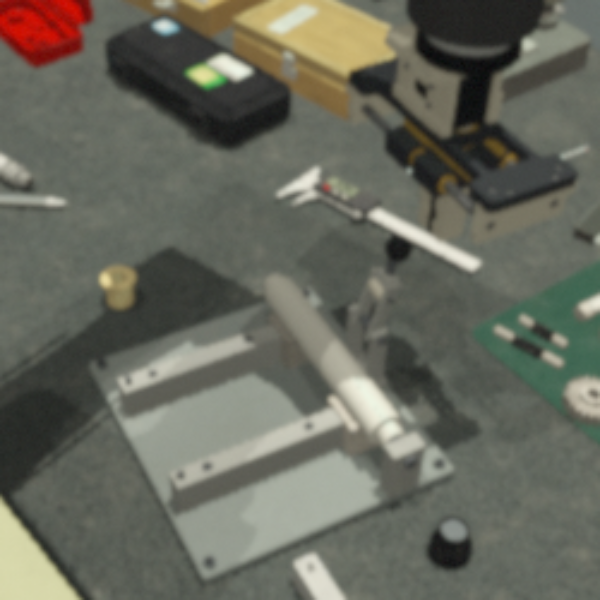

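The closed fingertips now stand behind the black knob at about (398,248), with the shaft seated and its end at the stop block. Next: lower slightly and push the knob over.

step_arm(deltas=[[0.4,-0.4,0,0,1],[0.8,-0.8,0,0.4,1],[1.2,-1.2,0,0.4,1],[1.2,-1.6,0,0.4,1],[1.2,-2.0,0,0.4,1],[1.2,-2.3,0,0.4,1],[1.2,-2.6,0,0.4,1],[1.2,-2.9,0,0.4,1],[1.2,-3.2,0,0.4,1],[1.2,-3.5,0,0.4,1]])

```text
t: 15.18
eef_pos: [0.6545, -0.0517, 0.1616]
ee_rot: [1.928, 1.57, 0.132]
force: [0.6, -0.4, -0.1]
width: -0.0
```

Run:
```python
from meas import *
plan([28,0,157],[0,-1,0])
f=grab_frame('wrist');save(f,'w10')
f=grab_frame('scene');save(f,'s10')
a=cv2.imread('pics/s10.png')[60:310,150:400];cv2.imwrite('pics/s10c.png',cv2.resize(a,None,fx=2.4,fy=2.4))
```

```text
t 15.18 TCPfix mm [ 65.5  -0.9 161.6] tip z 144.6 F fix [ 0.7  -0.24 -0.07] w -0.0 q6 1.13
delta cm [ 0.46 -3.75 -0.08] tool axes in fixture x,y,z: [[0.0, 0.0, -1.0], [1.0, -0.003, 0.0], [-0.003, -1.0, -0.0]]
roll -0.15 or 179.85
```

View pics/s10c.png

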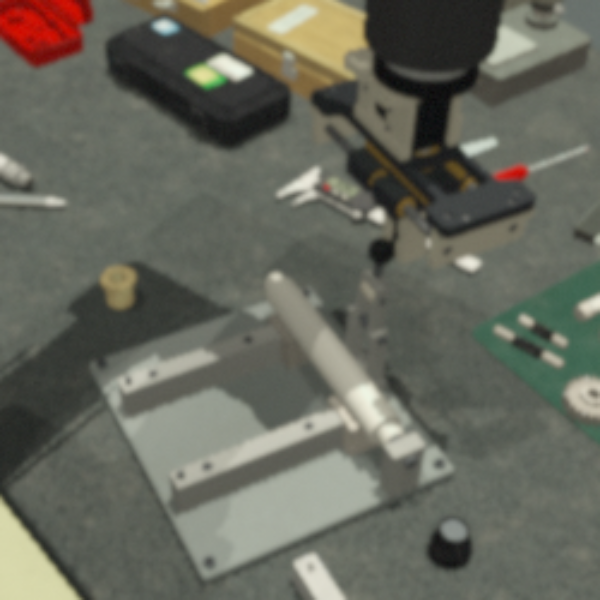

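The knob has moved from about (398,248) to (382,250), so the arm is tipping. I'll keep pushing.

step_arm(deltas=[[0.1,-0.4,0,0,1],[0.2,-0.8,0,0,1],[0.3,-1.2,0,0,1],[0.3,-1.6,0,0,1],[0.4,-2.0,0,0,1],[0.4,-2.4,0,0,1],[0.5,-2.8,0,0,1],[0.5,-3.2,0,0,1],[0.6,-3.6,0,0,1],[0.7,-4.0,0,0,1]])

```text
t: 16.12
eef_pos: [0.6153, -0.0427, 0.1544]
ee_rot: [-3.065, 1.571, 1.423]
force: [0.6, -0.2, -0.7]
width: 0.0005
```

Run:
```python
from meas import *
plan([3,0,147],[0,-1,0])
f=grab_frame('scene');save(f,'s11')
a=cv2.imread('pics/s11.png')[60:310,150:400];cv2.imwrite('pics/s11c.png',cv2.resize(a,None,fx=2.4,fy=2.4))
```

```text
t 16.12 TCPfix mm [ 25.3  -0.8 154.4] tip z 137.4 F fix [ 0.57 -0.04 -0.71] w 0.0005 q6 1.1
delta cm [ 0.74 -2.23 -0.07] tool axes in fixture x,y,z: [[-0.0, 0.0, -1.0], [1.0, -0.003, -0.0], [-0.003, -1.0, -0.0]]
roll -0.15 or 179.85
```

View pics/s11c.png

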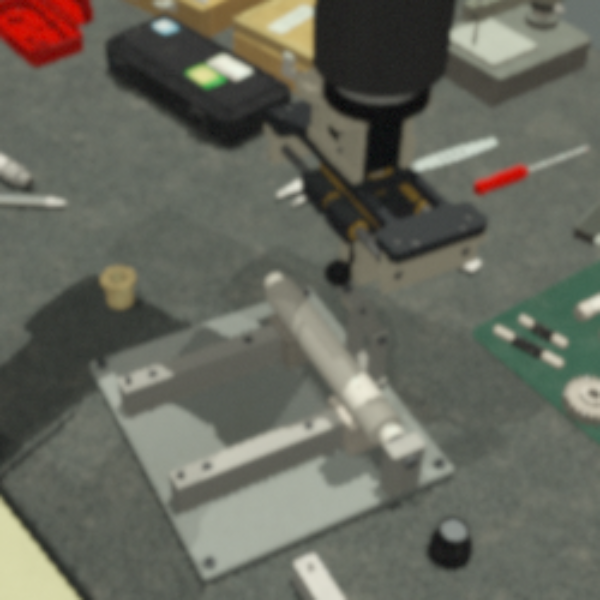

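step_arm(deltas=[[0.1,-0.35,0,0,1],[0.2,-0.7,0,0,1],[0.3,-1.05,0,0,1],[0.5,-1.4,0,0,1],[0.6,-1.75,0,0,1],[0.7,-2.1,0,0,1],[0.8,-2.4,0,0,1],[0.9,-2.7,0,0,1],[1.0,-2.9,0,0,1],[1.0,-3.1,0,0,1]])

```text
t: 17.0
eef_pos: [0.5852, -0.0358, 0.1443]
ee_rot: [-1.265, 1.571, -3.061]
force: [-0.4, -1.1, -0.0]
width: 0.0006
```

Run:
```python
from meas import *
plan([3,0,147],[0,-1,0])
f=grab_frame('scene');save(f,'s12')
a=cv2.imread('pics/s12.png')[60:310,150:400];cv2.imwrite('pics/s12c.png',cv2.resize(a,None,fx=2.4,fy=2.4))
```

```text
t 17.0 TCPfix mm [ -5.6  -0.7 144.3] tip z 127.3 F fix [-0.1  -1.19 -0.05] w 0.0006 q6 1.07
delta cm [-0.27  0.86 -0.07] tool axes in fixture x,y,z: [[-0.0, -0.0, -1.0], [1.0, -0.003, -0.0], [-0.003, -1.0, 0.0]]
roll -0.14 or 179.86
```

View pics/s12c.png

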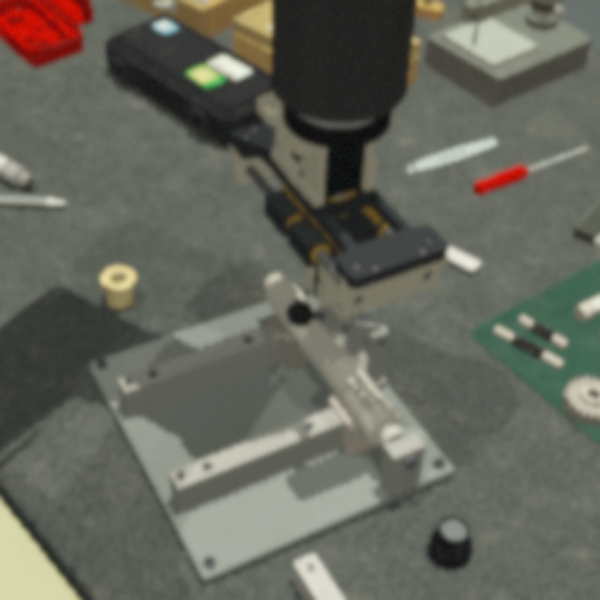

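The knob, at about (300,312), is ahead of the fingers and sinking. I'll rise away and move back towards the robot's side to see.

step_arm(deltas=[[-1,0.5,0,0,1],[-3,0.5,0,0,1],[-6,0.5,0,0,1],[-8,0.5,-2,0,1],[-9,0.5,-5,0,1],[-9,0.5,-8,0,1],[-9,0.5,-11,0,1],[-9,0.5,-14,0,1],[-9,0.5,-17,0,1],[-9,0.5,-19,0,1]])

```text
t: 17.88
eef_pos: [0.6332, 0.1507, 0.2344]
ee_rot: [2.348, 1.57, 0.553]
force: [-0.3, 0.2, 0.2]
width: 0.0005
```

```bash
cat > chk.py <<'E'
from meas import *
import sys
report()
for n in ['top','scene']:
    f,P=meas(n);save(f,n+sys.argv[1])
    m=(P[:,0]>-.06)&(P[:,0]<-.026)&(abs(P[:,1])<.025)&(P[:,2]>.052)
    print('knob',m.sum(),P[m].min(0),P[m].max(0),np.median(P[m],0))
    m=(P[:,0]>.06-.07)&(P[:,0]<.03)&(abs(P[:,1])<.02)&(P[:,2]>.07)
    print('roller/arm',m.sum(),P[m].min(0),P[m].max(0))
a=cv2.imread('pics/scene%s.png'%sys.argv[1])[130:330,160:380];b=cv2.imread('pics/top%s.png'%sys.argv[1])[120:270,160:360]
c=np.hstack([cv2.resize(a,(396,360)),cv2.resize(b,(400,360))]);cv2.imwrite('pics/c%s.png'%sys.argv[1],c)
E
python3 chk.py 13
```

```text
t 17.88 TCPfix mm [1.000e-01 1.917e+02 2.344e+02] tip z 217.4 F fix [-0.3   0.15  0.16] w 0.0005 q6 0.81
top shaft pts 763
x=-0.0007 slope -0.005 topz95 0.0704
-0.09 x 0.0001 ztop 0.0702
-0.06 x -0.0 ztop 0.0696
-0.03 x -0.0 ztop 0.0697
0.0 x -0.0018 ztop 0.074
0.03 x -0.001 ztop 0.0703
0.06 x -0.0003 ztop 0.0702
0.09 x -0.0009 ztop 0.0704
y range -0.09752494479637297 0.10543887231970675
yhi 98% 0.10492333437313602
knob 66 [-0.05277069 -0.01014691  0.0718686 ] [-0.02634014  0.00922829  0.09099118] [-0.04195489 -0.0004103   0.08155411]
roller/arm 110 [-0.00947931 -0.01996086  0.07106396] [0.02972311 0.01980416 0.08916218]
scene shaft pts 1017
x=-0.0037 slope -0.001 topz95 0.0709
-0.09 x -0.003 ztop 0.0683
-0.06 x -0.0029 ztop 0.068
-0.03 x -0.0031 ztop 0.0686
0.0 x 0.0002 ztop 0.0745
0.03 x -0.0042 ztop 0.0681
0.06 x -0.0033 ztop 0.0678
0.09 x -0.003 ztop 0.0676
y range -0.0978462796130176 0.10520740572224255
yhi 98% 0.10342516617498826
knob 107 [-0.05451005 -0.01205083  0.06941606] [-0.02629044  0.00701726  0.08752019] [-0.04488571 -0.00498183  0.08059992]
roller/arm 217 [-0.00970869 -0.01952851  0.07001341] [0.02992402 0.01775782 0.08511151]
```

View pics/c13.png

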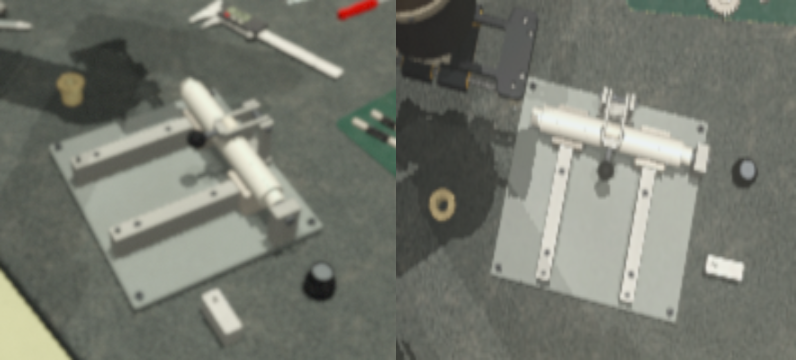

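The roller lies on the shaft, the knob is level at about (195,138) in the left half, and the bystanders haven't moved. I'll let it settle and check once more, including the gap at the stop.

step_arm(deltas=[[0,0,-1,0,1],[0,0,-2,0,1],[0,0,-3,0,1],[0,0,-3,0,1],[0,0,-3,0,1],[0,0,-3,0,1],[0,0,-3,0,1],[0,0,-3,0,1],[0,0,-3,0,1],[0,0,-3,0,1]])

```text
t: 18.82
eef_pos: [0.6394, 0.1772, 0.2346]
ee_rot: [2.395, 1.571, 0.599]
force: [-0.5, -1.1, 0.2]
width: 0.0004
```

```bash
python3 chk.py 14 | grep -E "knob|yhi|roller|^t "
python3 - <<'E'
import cv2,numpy as np
a=cv2.imread('pics/scene14.png')[220:280,270:350];b=cv2.imread('pics/top14.png')[165:200,270:330]
cv2.imwrite('pics/gap.png',np.hstack([cv2.resize(a,(400,300),interpolation=2),cv2.resize(b,(400,300),interpolation=2)]))
E
```

```text
t 18.82 TCPfix mm [  0.3 219.  234.6] tip z 217.6 F fix [-0.3  -1.18  0.21] w 0.0004 q6 0.78
yhi 98% 0.10494363228459928
knob 66 [-0.0524862  -0.0101649   0.07255911] [-0.02610506  0.00922643  0.09163737] [-0.04139093 -0.00038781  0.08310262]
roller/arm 107 [-0.00971563 -0.01973258  0.07009592] [0.02973671 0.01927083 0.08818312]
yhi 98% 0.10473934242790094
knob 107 [-0.05479586 -0.01226787  0.07147301] [-0.02680581  0.00632816  0.08726922] [-0.0447044  -0.00516602  0.08061141]
roller/arm 219 [-0.00988264 -0.0195076   0.0701546 ] [0.02998937 0.0182061  0.08538682]
```

View pics/gap.png

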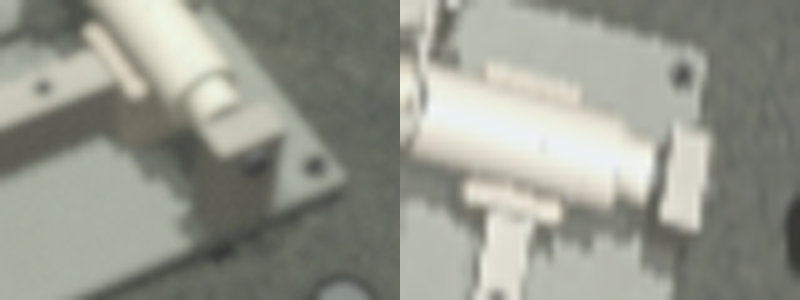

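```bash
python3 -c "
from station import *
print(job_done())"
```

```text
the job is handed in; nothing more can be done
None
```

The shaft is seated in both V-blocks, its end is against the end stop, and the hold-down roller rests on it. I handed the job in at about 19 s of the 54 s allowed.

**What I did**
- I rolled the shaft along the rails with two half-open fingers until it dropped into both V-blocks.
- I pushed its free end with the closed fingers. It slid at about 2 N, and at the stop the force rose to 10 N with only 0.1 mm more travel.
- I tipped the hold-down arm by its knob until it sank onto the shaft by its own weight. Nothing was pinched or lifted.

**Last checks**
- **Shaft:** it lies level along the groove, with its free end at y ≈ 105 mm, where it should be when against the stop.
- **Hold-down:** the arm is level within camera accuracy, with the knob centre at z ≈ 77–80 mm. It did not change over the last second.
- **Loose parts:** in the last pictures I viewed, the bush, loupe and gauge block are where they started.
- **Disagreements:** the scene camera reads the shaft about 3 mm lower in x than the top camera. The top picture also shows a dark gap of about 3 mm between the shaft's end and the stop block. I took that to be the stop screw sticking out. The contact itself I judged from the force and the end position, because I could not see the screw face.

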